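Set the straightedge on the tile-trimming board

TASK

Lay the steel straightedge flat on the tile-trimming board, flush against the near face of its fence and centred along the fence, so that one end lies under the red keeper bar. Then screw the knurled brass nut down (clockwise from above) until it bottoms out, and back it off a quarter turn so that the straightedge can still slide; finish still holding the nut there, with the straightedge still flush. Leave the other things on the bench alone.

Things in the scene. Friction and masses are not known exactly. Their poses are not given: they have to be found in the camera images.
- board: Tile-trimming board screwed to the bench: brown wooden bed 140 x 280 mm (x, y), 12 mm thick, with an aluminium fence bar 30 x 280 mm along its +x edge, 8 mm above the bed. Origin: centre of the underside. x points across the bed to the fence, y along the fence. The bed is free from x = -70 mm to the fence's near face at x = +40 mm.
- fence_face (a point): Middle of the foot of the fence's near face, at bed height: board x = +40 mm, y = 0, z = 12 mm. Axes as the board's: x into the fence, y along it, z up. Laid flush and centred, the straightedge's origin is at x = -20 mm, y = 0, z = 0 in this frame, with its y axis along the fence (either way round).
- straightedge: Loose steel straightedge, 0.2 to 0.45 kg: blade 40 x 260 mm (x, y), 6 mm thick, with a blue upright grip in the middle, 12 mm thick (x), 60 mm long (y), up to 40 mm above the underside. Origin: centre of the underside; y runs along the blade. The same either way round. It starts lying on the bench beside the board.
- keeper_tip (a point): Underside of the free end of the red keeper bar (54 x 24 x 5 mm), at board x = +15, y = +100 mm: it overhangs the bed by 25 mm before the fence's near face. It rises and sinks with the nut without turning: underside 8.5 mm above the bed when bottomed, 11 to 12.7 mm at the start. The 6 mm blade slides in under it from the bed's near side, not from above.
- nut (a joint): How far the nut is unscrewed from its bottom, rad: 0 = bottomed out on a hard stop, grows counterclockwise seen from above (top limit 4.7). Starts between 2.7 and 4.4. Right-hand thread, 6 mm lead: it sinks 0.95 mm per rad clockwise. It turns easily (0.06 N m) and stays where it is left. A quarter turn is 1.571.
- nut_grip (a point): Centre of the knurled brass nut: an upright cylinder 36 mm across, 30 mm high (15 above and below this point), axis at board x = +55, y = +100 mm; this point is 50 mm above the bench when bottomed. Below it a neck 20 mm across; the keeper's top is 24 mm below this point. A steel stud stands up to 28 mm above it. x points to the black index mark.
- coil: Bystander: grey clay ring 72 mm across, 15 mm high.
- paddle: Bystander: flat wooden paddle, blade 35 x 160 mm with a handle, 12 mm thick.
- cone: Bystander: pale clay cone, 104 mm across the foot, 100 mm high.
- tiles: Bystander: two stacked reddish tiles 100 x 100 mm, 20 mm high together.
- modelling_knife: Bystander: spatula with a wooden handle, 190 mm long, lying between the robot and the board.
- mug: Bystander: blue mug 76 mm across, 85 mm high.

How it is judged:
On the way, in this order (a step that is already met when the one before it is completed fails the run):
1. the straightedge lies flat on the bed, flush against the fence and centred along it (x of straightedge in the frame of fence_face between -0.0225 and -0.0175 m and angle between the y axis of straightedge and the y axis of fence_face, either way round below 0.014 rad and y of straightedge in the frame of fence_face between -0.025 and 0.025 m and z of straightedge in the frame of fence_face between -0.002 and 0.002 m and angle between straightedge's own z axis and vertical below 0.03 rad), for 0.2 s.
2. the nut is screwed down until it bottoms out (value of joint nut below 0.1 rad), for 0.1 s.
At the end, for the whole second after the job is handed in: Straightedge flat on the bed, within 2.5 mm and 0.8 degrees of flush on the fence and 25 mm of centred along it; the nut, having bottomed out, is a quarter turn (90 degrees, within 17) back from its bottom, not turning, and the fingers still grip it with over 2 N (all of step 1 and value of joint nut between 1.27 and 1.87 rad and velocity of joint nut between -0.1 and 0.1 rad/s and contact force between the fingers and nut above 2 N); the arm keeps its last pose, push and grip.
It fails at once if a bystander (coil, paddle, cone, tiles, spatula or mug) is moved more than 40 mm (distance of any of coil, paddle, cone, tiles, modelling_knife, mug from where it was at the start of the episode above 0.04 m).
It also fails if it takes over 72 s, if anything falls off the work surface, if the arm or the gripper's body presses on something with over 40 N, if the wrist force passes 120 N, or if a joint passes its speed limit or range.

ROBOT

A 6-joint arm with a two-finger parallel gripper is mounted at the origin on the work surface. World frame = base frame: x ahead of the robot, y to its left, z up, the work surface at z = 0. Lengths are in m, angles in rad, forces in N, time in s.
With the tool pointing down it reaches from about 0.3 to 0.875 m from the base axis. Payload 6.4 kg.
Tool frame: the origin (TCP) lies on the front face of the gripper's body, between the roots of the fingers; the fingertips stand 73 mm ahead of it and the grasp point (between the pads) lies ctrl.pinch_z ahead of it (ctrl.pinch_z is the distance from the TCP to the grasp point, in m); z points along the fingers, x is the direction in which the jaws open and shut, and the axes are right-handed (so a half turn about z gives the same grasp; the last joint's range is limited). The gripper opens to 85 mm and grips with 20 to 120 N. Pads are 22 mm wide; open, the fingers measure 114 mm over their backs; the gripper's body (76 mm by 85 mm) begins 54 mm behind the grasp point. The pads swing forward as they close: fully open they stand 13 mm farther back than shut.
Start: joints at [1.051, 0.181, 1.607, -0, 1.354, -0.206], TCP at [0.177, 0.547, 0.304] pointing down, gripper open.
Joint ranges: [-2.99, 2.99], [-0.89, 2.07], [0.3, 2.58], [-1.14, 4.28], [0, 2.63], [-3.12, 3.12]. Speed limits (rad/s): [2.57, 2.57, 3.01, 3.14, 3.14, 3.14].

INTERFACE

Orientations are given as a unit quaternion [w, x, y, z].
In Python, from bench import ctrl gives the robot as it stands.
- The arm moves only by the tool move_arm, never from a script. Its argument "rows" is text: rows parted by semicolons, each of 7 numbers parted by spaces: the shift along the tool's x, y, z in cm, then the turn, a rotation vector about the tool's x, y, z in degrees, then the opening, from 0 (shut) to 1 (fully open). In form: x y z rx ry rz grip; .... A call has 1 to 20 rows; each row shifts and turns the commanded pose from where the row before left it, along the tool's axes as they then stand; what a row does not reach is not made up. A row lasts 1/10 s, in which the tool goes at most 50 mm and 8.59 degrees, less where a joint would pass 70% of its speed; a pose out of reach is approached as far as the arm can. A call with a gripper value outside its range is refused whole. The fingers move at their own pace and stop on an object; the grip force is fixed at half the most. Time passes only in rows, so rows that do not move let the fingers close. It gives the time, the measured TCP pose, the force and the opening at its end, in the units of the state.
- ctrl.get_obs(): the state, without advancing time (a new reading comes with each control period).
- ctrl.camera(name): name is "scene" or "side" or "wrist"; returns a dict with "color" (420x560x3 uint8, blue, green, red), "fx", "fy", "cx", "cy" (pixels), "k1" (the pictures are not rectified: a ray, as slopes to the right and down, at radius r is drawn at 1 + k1 r^2 times it, then the intrinsics apply), "rvec" (rotation vector, rad) and "tvec" (3), from world to camera coordinates, as OpenCV has them. Camera axes: x right, y down, z forward; pixel columns grow to the right and rows downward; lengths in m; the calibration is good to about 2 mm. A picture is of the moment at which its call begins. There is no depth.
- ctrl.hand_in(): hands the job in, once; it reports no verdict.
Trained networks look in the newest picture that a camera, given by its name, has taken for a name from the list of things; names that differ only in an ending like _2 or _b are one class to them, and where a whole thing is asked for, a point or a joint stands for the part that bears it (a point fixed in the world has none). Each returns a list of dicts, best first, with "confidence" (0 to 1); they miss things now and then, are a little off and sometimes report something else, mostly with a low value. They report only what shows in the picture. A call takes as long as a camera call.
- ctrl.look_for(camera, query): "bbox" ([left, top, right, bottom] in pixels, round what is visible of it).
- ctrl.trace(camera, query): "region" (420x560 bool, what is visible of it) and "bbox" ([left, top, right, bottom] in pixels, round what is visible of it).
The state is a dict: "time_s": time; "q": joint angles; "dq": joint speeds; "joint_efforts": joint torques, N m; "eef_pos": TCP position; "eef_rot": TCP orientation; "wrist_force": force on the tool from outside, world axes, zero at the start; "torque": the same for the moment, N m; "opening": opening from 0.0 (shut) to 1.0 (fully open).
Only numpy, scipy, OpenCV 4.12 (cv2) and the standard library are available. Lean on these libraries where they do the work, as an engineer would, in place of code of your own. Each camera call takes 0.05 s, during which the arm holds its last target.

## Working session

There is one attempt and no reset: what is moved stays moved. The work goes in short steps, Python scripts to look and compute and a tool call to move; the robot and the scene stay as the last step left them, time stands still between calls to the robot, and variables do not carry over. Pictures are saved under pics/ and viewed, and the job is handed in when it is done.

Besides the shell and the picture viewer there is one more tool, called after "Emit:" as name(argument=value, ...) on one line, values as JSON. move_arm: Moves the arm, as the interface text tells. Its arguments: {"type":"object","properties":{"rows":{"type":"string"}},"required":["rows"]}

```bash
ls; mkdir -p pics; cat > h.py <<'E'
import numpy as np,cv2
from bench import ctrl
def snap(n,f):
    c=ctrl.camera(n); cv2.imwrite('pics/'+f,c['color']); return c
E
python3 - <<'E'
from h import *
print(ctrl.pinch_z,ctrl.get_obs())
for n in ['scene','side','wrist']:
    c=snap(n,n+'0.png'); print(n,c['fx'],c['cx'],c['cy'],c['k1'],c['rvec'],c['tvec'])
E
```

```text
pics
0.0539 {'time_s': 0.0, 'q': array([ 1.05069325e+00,  1.81558105e-01,  1.60801465e+00, -4.81582267e-06,
        1.35380859e+00, -2.06289694e-01]), 'dq': array([ 0.00117913,  0.00039316,  0.00061481, -0.0005906 ,  0.00078998,
        0.00011626]), 'joint_efforts': array([ 9.58140699e-04, -4.44871438e+01, -3.51331973e+01, -1.91262070e-04,
        9.11777315e-03,  1.05576390e-05]), 'eef_pos': array([0.17725453, 0.54654178, 0.30297124]), 'eef_rot': array([ 3.68619833e-04,  8.08914702e-01,  5.87925340e-01, -8.14847467e-04]), 'wrist_force': array([-0.69219441, -0.31875239,  0.2935767 ]), 'torque': array([-0.01586465,  0.00759769, -0.03875138]), 'opening': 0.9948504204176815}
scene 386.89299201693717 276.9020996121753 209.45399820039717 -0.0220436899337191 [ 1.67289564  1.99184518 -0.69479718] [ 0.20983588 -0.34629817  1.43590489]
side 420.314931421604 279.3396316278285 211.33185743800095 0.04233450230657354 [ 2.35156185 -0.4243658   0.14315555] [-0.55967874  0.08637262  1.18343821]
wrist 304.3584886632135 278.19015271557276 210.77919924668086 -0.020628951820455228 [-2.33832525 -1.70137181 -0.2512976 ] [-0.57568656 -0.04010751  0.3787024 ]
```

View pics/scene0.png

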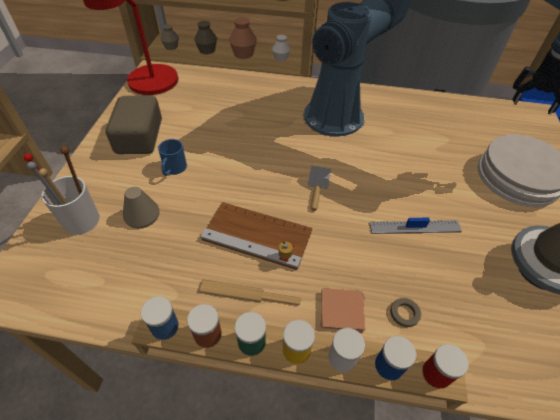

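View pics/side0.png

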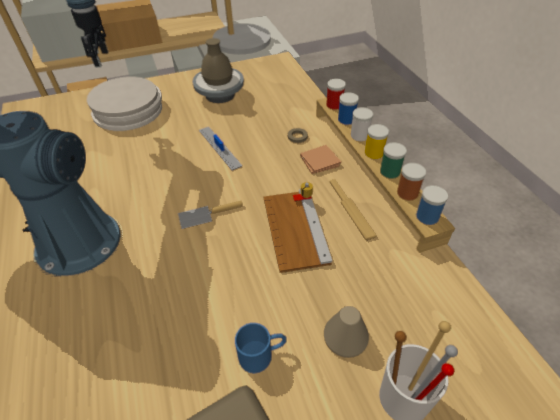

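View pics/wrist0.png

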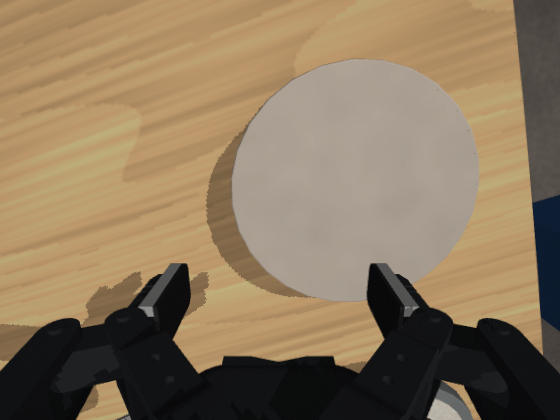

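The scene view shows the straightedge at (415,227) with its blue grip at (418,222). The board is around (258,235) and the nut at (286,250). I'll zoom in on these.

```bash
cat >> h.py <<'E'
from scipy.optimize import least_squares
def K(c): return np.array([[c['fx'],0,c['cx']],[0,c['fy'],c['cy']],[0,0,1.]])
def Rt(c): return cv2.Rodrigues(np.array(c['rvec'],float))[0],np.array(c['tvec'],float)
def proj(c,P):
    R,t=Rt(c); q=np.atleast_2d(P)@R.T+t; s=q[:,:2]/q[:,2:]; r2=(s**2).sum(1,keepdims=True)
    s=s*(1+c['k1']*r2); return s*[c['fx'],c['fy']]+[c['cx'],c['cy']]
def back(c,uv,z):
    uv=np.atleast_2d(np.array(uv,float)); d=(uv-[c['cx'],c['cy']])/[c['fx'],c['fy']]; s=d.copy()
    for _ in range(20): s=d/(1+c['k1']*(s**2).sum(1,keepdims=True))
    R,t=Rt(c); o=-R.T@t; v=np.c_[s,np.ones(len(s))]@R
    return o+v*((z-o[2])/v[:,2])[:,None]
def crop(img,x0,y0,x1,y1,k,f): cv2.imwrite('pics/'+f,cv2.resize(img[y0:y1,x0:x1],None,fx=k,fy=k,interpolation=cv2.INTER_CUBIC))
E
python3 - <<'E'
from h import *
a=ctrl.camera('scene');b=ctrl.camera('side')
A=a['color'];B=b['color']
crop(A,190,195,330,275,5,'a1.png');crop(A,360,205,470,245,7,'a2.png')
crop(B,255,175,345,280,5,'b1.png');crop(B,190,120,250,175,8,'b2.png')
for n in ['board','straightedge','nut','coil','paddle','cone','tiles','modelling_knife','mug']:
    for c,cn in((a,'scene'),(b,'side')):
        r=ctrl.look_for(cn,n)
        if r:
            bb=r[0]['bbox'];print(n,cn,np.round(bb),round(r[0]['confidence'],2),back(c,[(bb[0]+bb[2])/2,(bb[1]+bb[3])/2],0.01)[0].round(3))
print(back(a,[[418,222]],0.035),back(b,[[219,143]],.035),back(a,[[286,250]],.05),back(b,[[306,192]],.05))
E
```

```text
board scene [201. 203. 314. 270.] 0.61 [ 0.592 -0.168  0.01 ]
board side [262. 181. 332. 272.] 0.77 [ 0.587 -0.173  0.01 ]
straightedge scene [370. 217. 462. 232.] 0.83 [0.471 0.271 0.01 ]
straightedge side [198. 127. 244. 170.] 0.7 [0.474 0.254 0.01 ]
nut scene [279. 241. 294. 260.] 0.66 [ 0.624 -0.082  0.01 ]
nut side [300. 183. 311. 201.] 0.62 [ 0.663 -0.051  0.01 ]
coil scene [392. 295. 423. 329.] 0.67 [0.747 0.236 0.01 ]
coil side [288. 126. 308. 146.] 0.72 [0.747 0.222 0.01 ]
paddle scene [200. 281. 300. 305.] 0.93 [ 0.765 -0.152  0.01 ]
paddle side [326. 178. 378. 238.] 0.75 [ 0.766 -0.162  0.01 ]
cone scene [124. 185. 155. 228.] 0.63 [ 0.549 -0.53   0.01 ]
cone side [324. 306. 370. 357.] 0.85 [ 0.575 -0.511  0.01 ]
tiles scene [322. 286. 365. 330.] 0.58 [0.764 0.081 0.01 ]
tiles side [262. 184. 333. 274.] 0.71 [ 0.585 -0.18   0.01 ]
modelling_knife scene [309. 169. 326. 210.] 0.69 [ 0.385 -0.02   0.01 ]
modelling_knife side [176. 204. 240. 230.] 0.97 [ 0.359 -0.045  0.01 ]
mug scene [159. 140. 186. 176.] 0.71 [ 0.333 -0.504  0.01 ]
mug side [236. 322. 285. 376.] 0.66 [ 0.375 -0.482  0.01 ]
[[0.48053731 0.26971607 0.035     ]] [[0.47074997 0.25164128 0.035     ]] [[ 0.64830731 -0.08008015  0.05      ]] [[ 0.64764732 -0.08895566  0.05      ]]
```

View pics/a1.png

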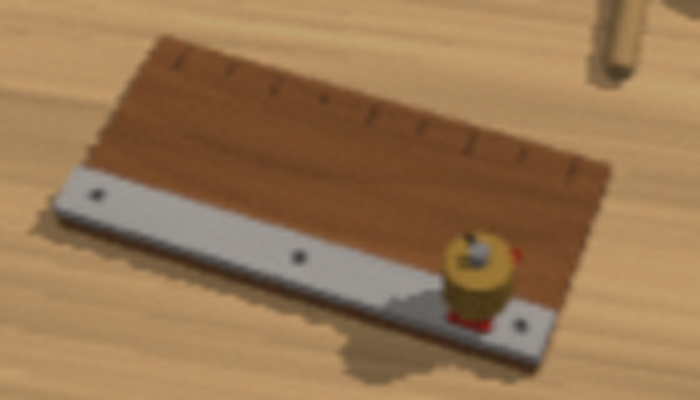

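View pics/a2.png

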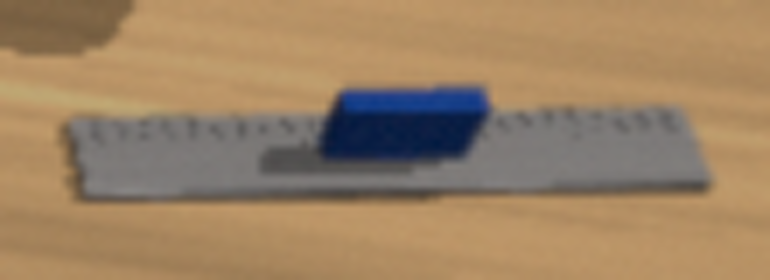

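View pics/b1.png

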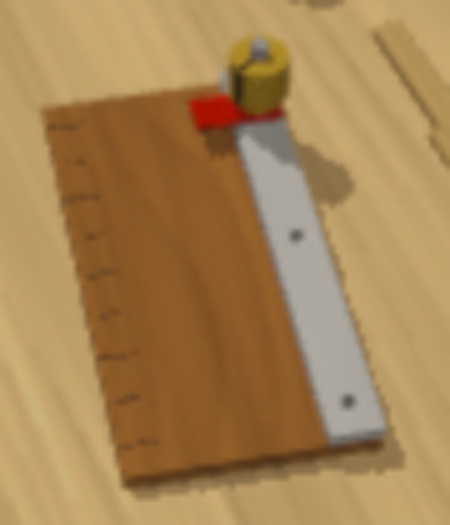

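View pics/b2.png

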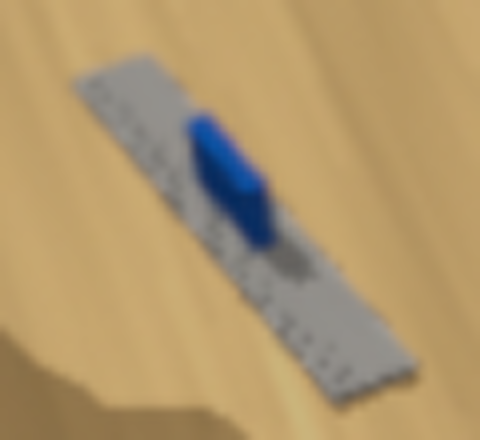

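```bash
python3 - <<'E'
from h import *
a=ctrl.camera('scene');b=ctrl.camera('side')
def o(p,k,x,y): p=np.array(p,float); return (p+.5)/k-.5+[x,y]
def fit(sets,x0):
    def T(p,P): c,s=np.cos(p[2]),np.sin(p[2]); return np.c_[P[:,0]*c-P[:,1]*s+p[0],P[:,0]*s+P[:,1]*c+p[1],P[:,2]]
    f=lambda p:np.concatenate([(proj(c,T(p,P))-u).ravel() for c,P,u in sets])
    r=least_squares(f,x0,loss='soft_l1'); print(r.x.round(4),r.fun.round(1)); return r.x
BS=(a,np.array([[-.07,-.14,.012],[-.07,.14,.012],[.04,-.14,.02],[.07,-.14,.02],[.07,.14,.02],[.04,.14,.02]]),o([(163,37),(610,165),(82,168),(55,208),(540,357),(556,312)],5,190,195))
BB=(b,np.array([[-.07,.14,.012],[-.07,-.14,.012],[.04,-.14,.02],[.07,-.14,.02]]),o([(43,108),(125,480),(330,443),(385,433)],5,255,175))
for s in ([BS],[BB],[BS,BB]): fit(s,[.59,-.17,0.2])
L=np.array([[-.02,-.13,.006],[-.02,.13,.006],[.02,.13,.006],[.02,-.13,.006]])
SS=(a,L,o([(65,122),(688,108),(710,183),(83,193)],7,360,205))
SB=(b,L[[2-1,2,3,0]],o([(72,80),(150,55),(418,370),(338,400)],8,190,120))
for s in ([SS],[SB],[SS,SB]): fit(s,[.47,.26,0.0])
E
```

```text
[ 0.5806 -0.1702 -0.1695] [-0.4 -0.5  0.9 -0.1 -0.9 -0.3 -0.3 -0.   0.3  0.4  0.4  0.1]
[ 0.5798 -0.1739 -0.178 ] [ 0.2  0.1 -0.6  0.4  0.1 -0.4  0.3 -0.1]
[ 0.5802 -0.1713 -0.1716] [-0.6 -0.7  0.5 -0.2 -1.2 -0.6 -0.7 -0.3 -0.2  0.3 -0.   0.  -0.3 -0.3
 -0.4 -0.3  0.1 -1.3  0.3 -1.1]
[0.4732 0.2701 0.1991] [ 0.2 -0.7 -1.  -0.   0.3  0.3  0.2  0.4]
[0.4725 0.2685 0.2028] [-0.1  0.4  0.2 -0.1  0.3 -0.4 -0.5  0.2]
[0.4729 0.2698 0.2008] [ 0.1 -0.7 -1.2 -0.2  0.2  0.2  0.1  0.4  0.   0.1  0.3 -0.3  0.3 -0.7
 -0.5 -0.1]
```

```bash
cat >> h.py <<'E'
from scipy.spatial.transform import Rotation as Ro
def Rq(q): return Ro.from_quat([q[1],q[2],q[3],q[0]])
def down(ang): # tool x at world angle ang, z down
    return Ro.from_matrix(np.array([[np.cos(ang),np.sin(ang),0],[np.sin(ang),-np.cos(ang),0],[0,0,-1.]]))
def plan(start,segs):
    """start=(pos,Ro); segs=[(pos,ang,n,grip)]"""
    p,R=np.array(start[0]),start[1]; out=[]
    for pos,ang,n,g in segs:
        T=down(ang); rv=(R.inv()*T).as_rotvec()/n; dp=(np.array(pos)-p)/n
        for i in range(n):
            t=R.inv().apply(dp); row=np.r_[t*100,np.degrees(rv)]
            row=np.r_[row[:3].round(2),row[3:].round(1)]
            p=p+R.apply(row[:3]/100); R=R*Ro.from_rotvec(np.radians(row[3:]))
            dp=(np.array(pos)-p)/max(1,n-1-i); rv=(R.inv()*T).as_rotvec()/max(1,n-1-i)
            out.append(' '.join('%g'%v for v in np.r_[row,g]+0.0))
    print('; '.join(out)); print(len(out))
def st():
    o=ctrl.get_obs(); R=Rq(o['eef_rot']); x=R.apply([1,0,0]); z=R.apply([0,0,1])
    print('t',o['time_s'].__round__(2),'pos',o['eef_pos'].round(4),'ang',round(float(np.arctan2(x[1],x[0])),4),'z',z.round(3),'F',o['wrist_force'].round(1),'M',o['torque'].round(2),'op',round(o['opening'],3),'q',o['q'].round(2)); return o['eef_pos'],R
E
python3 - <<'E'
from h import *
s=st()
plan(s,[([.473,.27,.20],.2008,14,1)])
E
```

```text
t 1.25 pos [0.1775 0.5469 0.3039] ang 1.257 z [ 0.  0. -1.] F [-0.1 -0.  -0.2] M [-0.02  0.    0.  ] op 1.002 q [ 1.05  0.18  1.61 -0.    1.35 -0.21]
-1.23 2.62 0.74 0 0 4.3 1; -1.03 2.7 0.74 0 0 4.3 1; -0.82 2.77 0.74 0 0 4.3 1; -0.61 2.83 0.74 0 0 4.3 1; -0.4 2.87 0.74 0 0 4.3 1; -0.19 2.89 0.74 0 0 4.3 1; 0.03 2.89 0.74 0 0 4.3 1; 0.25 2.88 0.74 0 0 4.3 1; 0.46 2.86 0.75 0 0 4.4 1; 0.68 2.81 0.74 0 0 4.3 1; 0.89 2.75 0.75 0 0 4.4 1; 1.1 2.68 0.74 0 0 4.3 1; 1.3 2.58 0.75 0 0 4.4 1; 1.49 2.48 0.74 0 0 4.3 1
14
```

Emit:
move_arm(rows="-1.23 2.62 0.74 0 0 4.3 1; -1.03 2.7 0.74 0 0 4.3 1; -0.82 2.77 0.74 0 0 4.3 1; -0.61 2.83 0.74 0 0 4.3 1; -0.4 2.87 0.74 0 0 4.3 1; -0.19 2.89 0.74 0 0 4.3 1; 0.03 2.89 0.74 0 0 4.3 1; 0.25 2.88 0.74 0 0 4.3 1; 0.46 2.86 0.75 0 0 4.4 1; 0.68 2.81 0.74 0 0 4.3 1; 0.89 2.75 0.75 0 0 4.4 1; 1.1 2.68 0.74 0 0 4.3 1; 1.3 2.58 0.75 0 0 4.4 1; 1.49 2.48 0.74 0 0 4.3 1; 0 0 0 0 0 0 1; 0 0 0 0 0 0 1")

```text
time_s: 2.85
eef_pos: [0.4731, 0.2696, 0.1998]
eef_rot: [-0.0, 0.995, 0.1, -0.0]
wrist_force: [0.2, 1.0, 0.3]
opening: 1.0
```

```bash
python3 - <<'E'
from h import *
s=st(); c=snap('wrist','w1.png')
cx,sx=np.cos(.2008),np.sin(.2008)
T=lambda P:np.c_[P[:,0]*cx-P[:,1]*sx+.4729,P[:,0]*sx+P[:,1]*cx+.2698,P[:,2]]
print(proj(c,T(np.array([[-.006,-.03,.04],[-.006,.03,.04],[.006,.03,.04],[.006,-.03,.04],[-.02,-.13,.006],[-.02,.13,.006],[.02,.13,.006],[.02,-.13,.006]]))).round(1))
E
```

```text
t 2.85 pos [0.4731 0.2696 0.1998] ang 0.2004 z [-0.001  0.    -1.   ] F [0.2 1.  0.3] M [-0.03  0.03  0.02] op 1.0 q [0.3  0.23 1.77 0.   1.14 0.1 ]
[[267.8 250.7]
 [267.  178.6]
 [282.7 178.6]
 [282.4 250.7]
 [256.2 326.2]
 [249.4  44.3]
 [300.6  44.3]
 [295.1 326.2]]
```

View pics/w1.png

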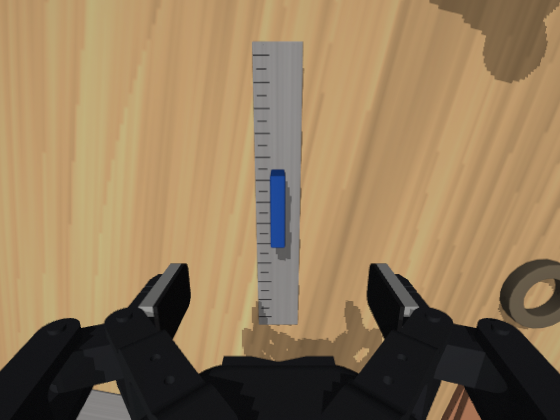

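Blue grip at (278,210), centred between the jaws (pads symmetric about 278), and the blade spans rows 42–325 as predicted. I'll descend and grasp.

Emit:
move_arm(rows="0 0 2.5 0 0 0 1; 0 0 2.5 0 0 0 1; 0 0 2.5 0 0 0 1; 0 0 2 0 0 0 1; 0 0 1.2 0 0 0 1; 0 0 0.7 0 0 0 1; 0 0 0 0 0 0 0.5; 0 0 0 0 0 0 0; 0 0 0 0 0 0 0; 0 0 0 0 0 0 0; 0 0 0 0 0 0 0; 0 0 0 0 0 0 0; 0 0 0 0 0 0 0; 0 0 -1 0 0 0 0; 0 0 -1.5 0 0 0 0; 0 0 -1.5 0 0 0 0; 0 0 0 0 0 0 0; 0 0 0 0 0 0 0")

```text
time_s: 4.7
eef_pos: [0.4734, 0.2701, 0.1268]
eef_rot: [-0.0, 0.995, 0.1, 0.001]
wrist_force: [-0.6, -0.5, -4.1]
opening: 0.129
```

```bash
python3 - <<'E'
from h import *
s=st(); c=snap('wrist','w2.png')
b=ctrl.camera('side'); crop(b['color'],150,90,300,190,5,'s2.png')
E
```

```text
t 4.7 pos [0.4734 0.2701 0.1268] ang 0.2011 z [ 0.002  0.    -1.   ] F [-0.6 -0.5 -4.1] M [-0.03  0.04 -0.03] op 0.129 q [ 0.3   0.34  1.81 -0.    0.99  0.1 ]
```

View pics/w2.png

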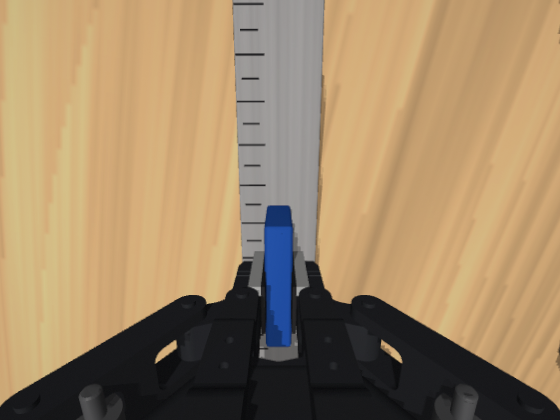

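View pics/s2.png

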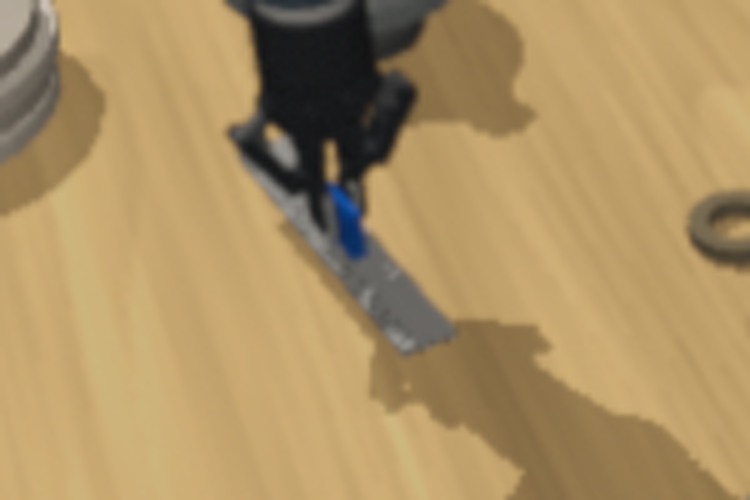

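Picked up level. I'll carry it over to the near side of the bed.

```bash
python3 - <<'E'
from h import *
s=st()
plan(s,[([.48,.26,.145],.19,2,0),([.5556,-.1670,.135],-.1716,15,0)])
E
```

```text
t 4.8 pos [0.4726 0.2699 0.1257] ang 0.2011 z [-0.001 -0.    -1.   ] F [-0.2 -1.  -3.8] M [-0.03 -0.   -0.02] op 0.127 q [0.3  0.35 1.81 0.   0.99 0.1 ]
0.26 0.56 -0.97 0 0 0.3 0; 0.27 0.55 -0.96 0 0 0.3 0; -0.04 2.89 0.07 0 0 1.4 0; 0.03 2.89 0.07 0 0 1.4 0; 0.1 2.89 0.07 0 0 1.4 0; 0.17 2.89 0.07 0 0 1.4 0; 0.24 2.88 0.07 0 0 1.4 0; 0.31 2.87 0.07 0 0 1.4 0; 0.38 2.87 0.06 0 0 1.4 0; 0.45 2.86 0.07 0 0 1.4 0; 0.52 2.84 0.06 0 0 1.4 0; 0.58 2.83 0.07 0 0 1.4 0; 0.65 2.82 0.06 0 0 1.4 0; 0.72 2.8 0.07 0 0 1.3 0; 0.79 2.78 0.06 0 0 1.4 0; 0.85 2.76 0.07 0 0 1.3 0; 0.92 2.74 0.06 0 0 1.4 0
17
```

Emit:
move_arm(rows="0.26 0.56 -0.97 0 0 0.3 0; 0.27 0.55 -0.96 0 0 0.3 0; -0.04 2.89 0.07 0 0 1.4 0; 0.03 2.89 0.07 0 0 1.4 0; 0.1 2.89 0.07 0 0 1.4 0; 0.17 2.89 0.07 0 0 1.4 0; 0.24 2.88 0.07 0 0 1.4 0; 0.31 2.87 0.07 0 0 1.4 0; 0.38 2.87 0.06 0 0 1.4 0; 0.45 2.86 0.07 0 0 1.4 0; 0.52 2.84 0.06 0 0 1.4 0; 0.58 2.83 0.07 0 0 1.4 0; 0.65 2.82 0.06 0 0 1.4 0; 0.72 2.8 0.07 0 0 1.3 0; 0.79 2.78 0.06 0 0 1.4 0; 0.85 2.76 0.07 0 0 1.3 0; 0.92 2.74 0.06 0 0 1.4 0; 0 0 0 0 0 0 0; 0 0 0 0 0 0 0")

```text
time_s: 6.7
eef_pos: [0.556, -0.1681, 0.1358]
eef_rot: [0.0, 0.996, -0.087, 0.0]
wrist_force: [-0.2, 0.5, -4.1]
opening: 0.123
```

```bash
python3 - <<'E'
from h import *
s=st(); c=snap('wrist','w3.png')
b=ctrl.camera('side'); crop(b['color'],230,130,370,290,4,'s3.png')
def T(P,p=(.5802,-.1713,-.1716)):
    c_,s_=np.cos(p[2]),np.sin(p[2]); P=np.array(P); return np.c_[P[:,0]*c_-P[:,1]*s_+p[0],P[:,0]*s_+P[:,1]*c_+p[1],P[:,2]]
print('fence/keeper/bed',proj(c,T([[.04,.14,.02],[.04,0,.02],[.07,.14,.02],[.07,0,.02],[-.07,.14,.012],[-.07,0,.012],[.015,.088,.026],[.015,.112,.026]])).round())
E
```

```text
t 6.7 pos [ 0.556  -0.1681  0.1358] ang -0.1744 z [ 0. -0. -1.] F [-0.2  0.5 -4.1] M [-0.03 -0.01  0.01] op 0.123 q [-0.5   0.4   1.71  0.    1.04 -0.32]
fence/keeper/bed [[395. -10.]
 [373. 236.]
 [451. -10.]
 [418. 236.]
 [191.  -4.]
 [208. 232.]
 [345.  93.]
 [347.  45.]]
```

View pics/w3.png

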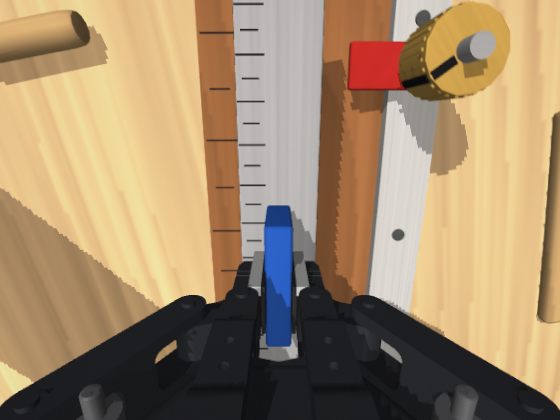

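View pics/s3.png

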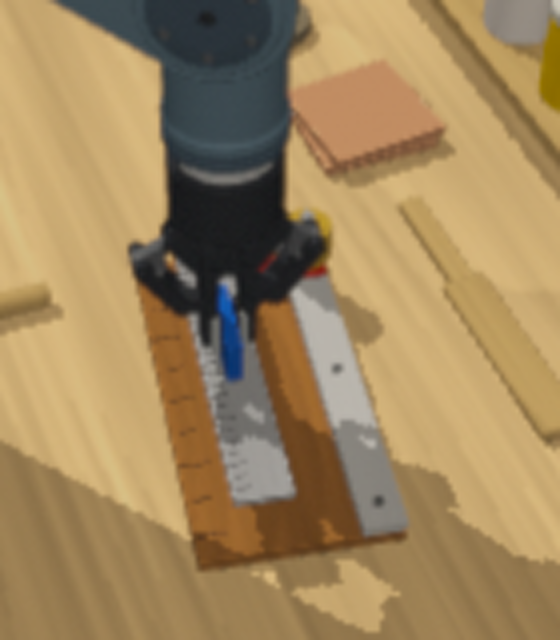

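Keeper tip edge at x=349 (rows 42–90), clear of the blade's right edge at 322. The fence edge matches the model to within 3 px and runs parallel. Lowering.

Emit:
move_arm(rows="0 0 1.2 0 0 0 0; 0 0 1.2 0 0 0 0; 0 0 0.7 0 0 0 0; 0 0 0.4 0 0 0 0; 0 0 0.2 0 0 0 0; 0 0 0 0 0 0 0; 0 0 0 0 0 0 0")

```text
time_s: 7.5
eef_pos: [0.556, -0.1666, 0.0987]
eef_rot: [-0.0, 0.996, -0.086, -0.0]
wrist_force: [-3.4, 2.6, 4.1]
opening: 0.133
```

Emit:
move_arm(rows="0 0 0.05 0 0 0 0; 0 0 0.05 0 0 0 0; 0 0 0 0 0 0 0; 0 0 0 0 0 0 0")

```text
time_s: 7.9
eef_pos: [0.5561, -0.1665, 0.0987]
eef_rot: [-0.0, 0.996, -0.086, -0.0]
wrist_force: [-7.1, 4.2, 13.9]
opening: 0.128
```

Emit:
move_arm(rows="0 0 -0.1 0 0 0 0; 0 0 0 0 0 0 0; 0.5 0 0 0 0 0 0; 0.5 0 0 0 0 0 0; 0.5 0 0 0 0 0 0; 0.5 0 0 0 0 0 0; 0.5 0 0 0 0 0 0; 0.5 0 0 0 0 0 0; 0.5 0 0 0 0 0 0; 0.4 0 0 0 0 0 0; 0 0 0 0 0 0 0; 0 0 0 0 0 0 0")

```text
time_s: 9.1
eef_pos: [0.5951, -0.174, 0.0987]
eef_rot: [0.0, 0.996, -0.086, 0.001]
wrist_force: [0.4, -0.2, 3.8]
opening: 0.126
```

```bash
python3 - <<'E'
from h import *
s=st(); c=snap('wrist','w4.png')
b=ctrl.camera('side'); crop(b['color'],230,130,370,290,4,'s4.png')
E
```

```text
t 9.1 pos [ 0.5951 -0.174   0.0987] ang -0.1724 z [ 0.002 -0.001 -1.   ] F [ 0.4 -0.2  3.8] M [-0.03  0.18  0.02] op 0.126 q [-0.48  0.52  1.61 -0.    1.   -0.3 ]
```

View pics/w4.png

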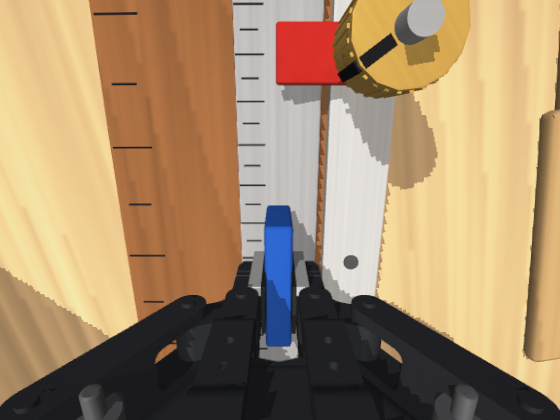

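View pics/s4.png

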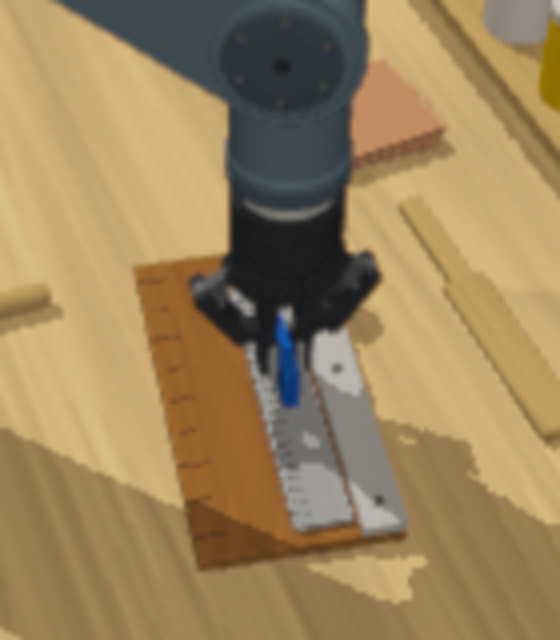

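The keeper (rows 22–84) overlaps the blade, leaving a thin gap of about 4 mm to the fence at x≈322. Creeping in to contact.

Emit:
move_arm(rows="0.1 0 0 0 0 0 0; 0.1 0 0 0 0 0 0; 0.1 0 0 0 0 0 0; 0.1 0 0 0 0 0 0; 0 0 0 0 0 0 0")

```text
time_s: 9.7
eef_pos: [0.5976, -0.1742, 0.0987]
eef_rot: [-0.0, 0.996, -0.086, -0.001]
wrist_force: [-6.8, -0.1, 9.3]
opening: 0.128
```

Emit:
move_arm(rows="0.1 0 0 0 0 0 0; 0.1 0 0 0 0 0 0; 0 0 0 0 0 0 0")

```text
time_s: 10.0
eef_pos: [0.5993, -0.1745, 0.0987]
eef_rot: [-0.0, 0.996, -0.086, -0.001]
wrist_force: [-8.3, 0.5, 12.4]
opening: 0.129
```

```bash
python3 - <<'E'
from h import *
s=st(); c=ctrl.camera('wrist'); crop(c['color'],200,0,460,290,3,'w5.png')
E
python3 -c "
import cv2;i=cv2.imread('pics/w5.png');print(i.shape);cv2.imwrite('pics/w5.png',cv2.resize(i,(538,600)))"
```

```text
t 10.0 pos [ 0.5993 -0.1745  0.0987] ang -0.1723 z [-0.003  0.001 -1.   ] F [-8.3  0.5 12.4] M [0.16 1.26 0.02] op 0.129 q [-0.47  0.53  1.6  -0.    1.01 -0.3 ]
(870, 780, 3)
```

View pics/w5.png

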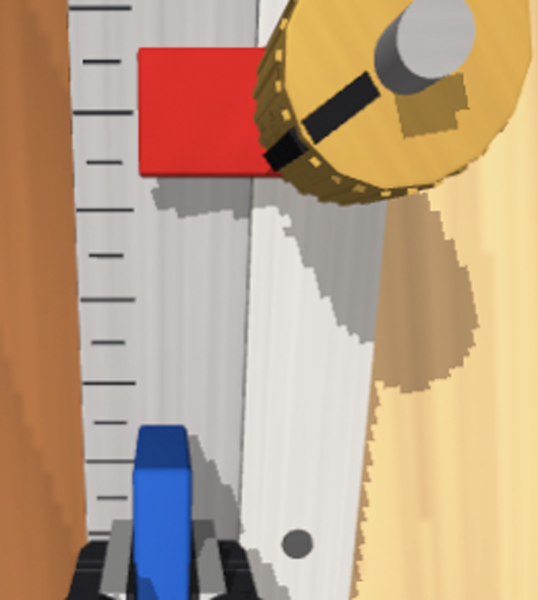

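The blade edge meets the fence with no gap at the keeper end. A little more push, then release and lift.

Emit:
move_arm(rows="0.1 0 0 0 0 0 0; 0 0 0 0 0 0 0; 0 0 -0.05 0 0 0 0; 0 0 0 0 0 0 0")

```text
time_s: 10.45
eef_pos: [0.5995, -0.1745, 0.0987]
eef_rot: [-0.0, 0.996, -0.086, -0.002]
wrist_force: [-9.9, 0.4, 10.3]
opening: 0.13
```

```bash
python3 - <<'E'
from h import *
s=st()
b=ctrl.camera('side'); crop(b['color'],270,180,350,280,6,'s6.png')
E
```

```text
t 10.45 pos [ 0.5995 -0.1745  0.0987] ang -0.1722 z [-0.005  0.001 -1.   ] F [-9.9  0.4 10.3] M [0.14 1.55 0.  ] op 0.13 q [-0.47  0.54  1.59 -0.    1.02 -0.3 ]
```

View pics/s6.png

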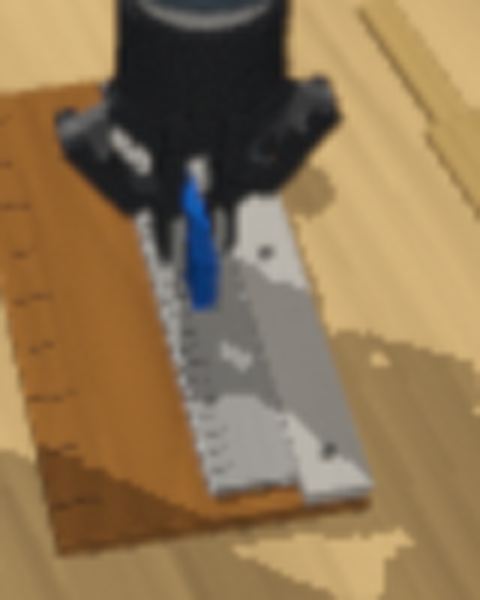

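Emit:
move_arm(rows="0 0 0 0 0 0 0.3; 0 0 0 0 0 0 0.4; 0 0 0 0 0 0 0.5; 0 0 0 0 0 0 0.5; 0 0 -1 0 0 0 0.6; 0 0 -2 0 0 0 0.8; 0 0 -3 0 0 0 1; 0 0 -3 0 0 0 1; 0 0 -3 0 0 0 1; 0 0 -2 0 0 0 1; 0 0 0 0 0 0 1")

```text
time_s: 11.6
eef_pos: [0.6032, -0.1755, 0.2437]
eef_rot: [0.001, 0.996, -0.086, 0.004]
wrist_force: [1.0, -0.7, 1.3]
opening: 1.003
```

```bash
python3 - <<'E'
from h import *
s=st(); c=snap('wrist','w7.png')
b=ctrl.camera('side'); crop(b['color'],270,180,350,280,6,'s7.png')
def T(P,p=(.5802,-.1713,-.1716)):
    c_,s_=np.cos(p[2]),np.sin(p[2]); P=np.array(P); return np.c_[P[:,0]*c_-P[:,1]*s_+p[0],P[:,0]*s_+P[:,1]*c_+p[1],P[:,2]]
print(T([[.055,.1,.05],[.02,0,0]]))
print('nut top c, fence',proj(c,T([[.055,.1,.081],[.055,.1,.0685],[.04,.14,.02],[.04,-.14,.02]])).round())
E
```

```text
t 11.6 pos [ 0.6032 -0.1755  0.2437] ang -0.1722 z [ 0.007 -0.004 -1.   ] F [ 1.  -0.7  1.3] M [-0.02 -0.04  0.01] op 1.003 q [-0.47  0.35  1.53  0.    1.26 -0.3 ]
[[ 0.65146811 -0.08216047  0.05      ]
 [ 0.59990626 -0.17471518  0.        ]]
nut top c, fence [[318.  81.]
 [316.  83.]
 [293.  40.]
 [289. 317.]]
```

View pics/w7.png

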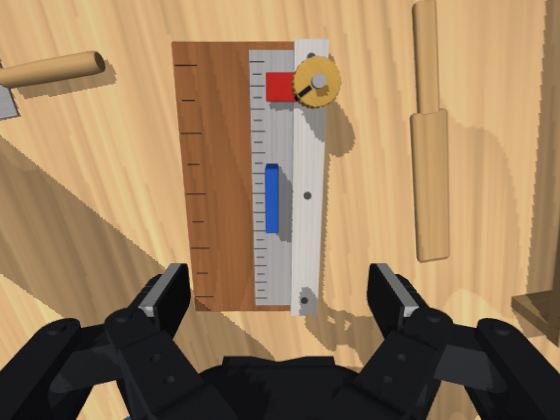

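View pics/s7.png

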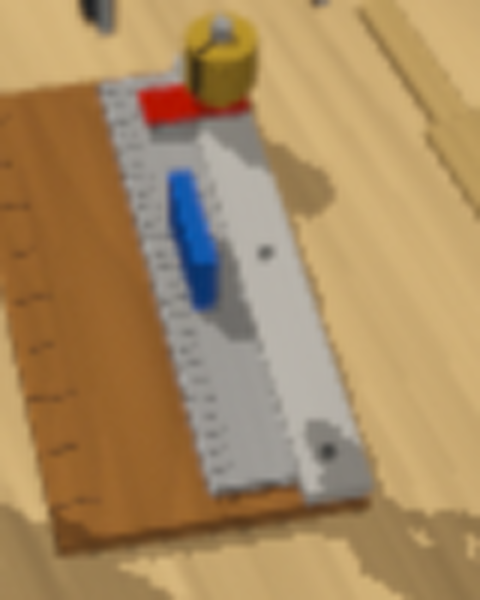

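The blade is flush along the whole fence in both views. The nut top is at (317,82), and the model predicted (316,83). Next I go over the nut with the wrist pre-wound so one grip covers the whole turn.

```bash
python3 - <<'E'
from h import *
s=st()
plan(s,[([.6515,-.0822,.20],2.2,17,1)])
E
```

```text
t 11.7 pos [ 0.6014 -0.1747  0.2393] ang -0.1723 z [ 0.001 -0.    -1.   ] F [-0.2  0.7 -0.3] M [ 0.01  0.03 -0.03] op 0.997 q [-0.47  0.35  1.53  0.    1.26 -0.3 ]
0.2 -0.59 0.23 0 0 -8 1; 0.28 -0.55 0.23 0 0 -8 1; 0.35 -0.51 0.23 0 0 -8 1; 0.42 -0.46 0.23 0 0 -8 1; 0.48 -0.39 0.23 0 0 -8 1; 0.53 -0.32 0.23 0 0 -8 1; 0.57 -0.25 0.23 0 0 -8 1; 0.6 -0.17 0.23 0 0 -8 1; 0.61 -0.08 0.23 0 0 -8 1; 0.62 0.01 0.23 0 0 -8 1; 0.61 0.09 0.23 0 0 -8 1; 0.59 0.17 0.23 0 0 -8 1; 0.56 0.26 0.23 0 0 -8 1; 0.52 0.33 0.24 0 0 -8 1; 0.47 0.4 0.23 0 0 -8 1; 0.41 0.46 0.24 0 0 -8 1; 0.34 0.52 0.23 0 0.1 -7.9 1
17
```

Emit:
move_arm(rows="0.2 -0.59 0.23 0 0 -8 1; 0.28 -0.55 0.23 0 0 -8 1; 0.35 -0.51 0.23 0 0 -8 1; 0.42 -0.46 0.23 0 0 -8 1; 0.48 -0.39 0.23 0 0 -8 1; 0.53 -0.32 0.23 0 0 -8 1; 0.57 -0.25 0.23 0 0 -8 1; 0.6 -0.17 0.23 0 0 -8 1; 0.61 -0.08 0.23 0 0 -8 1; 0.62 0.01 0.23 0 0 -8 1; 0.61 0.09 0.23 0 0 -8 1; 0.59 0.17 0.23 0 0 -8 1; 0.56 0.26 0.23 0 0 -8 1; 0.52 0.33 0.24 0 0 -8 1; 0.47 0.4 0.23 0 0 -8 1; 0.41 0.46 0.24 0 0 -8 1; 0.34 0.52 0.23 0 0 -7.9 1; 0 0 0 0 0 0 1; 0 0 0 0 0 0 1")

```text
time_s: 13.6
eef_pos: [0.6507, -0.082, 0.198]
eef_rot: [-0.001, 0.455, 0.89, -0.0]
wrist_force: [-0.4, -0.5, -0.0]
opening: 0.999
```

```bash
python3 - <<'E'
from h import *
s=st(); c=snap('wrist','w8.png')
print(proj(c,np.array([[.6515,-.0822,.081],[.6515,-.0822,.0685]])).round(), ctrl.trace('wrist','nut')[0]['bbox'])
E
```

```text
t 13.6 pos [ 0.6507 -0.082   0.198 ] ang 2.1961 z [-0.002  0.001 -1.   ] F [-0.4 -0.5 -0. ] M [-0.05  0.04  0.02] op 0.999 q [-0.31  0.46  1.47 -0.    1.21 -2.5 ]
[[278. 233.]
 [278. 227.]] [255.4, 194.6, 304.5, 250.9]
```

View pics/w8.png

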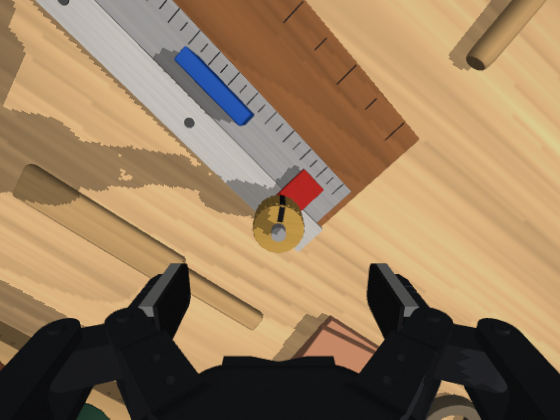

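The nut is centred under the jaws (x≈278, top centre row ≈227, as predicted). Descending and gripping it.

Emit:
move_arm(rows="0 0 2.5 0 0 0 1; 0 0 2.5 0 0 0 1; 0 0 2 0 0 0 1; 0 0 1.2 0 0 0 1; 0 0 0.7 0 0 0 1; 0 0 0 0 0 0 1; 0 0 0 0 0 0 0.4; 0 0 0 0 0 0 0; 0 0 0 0 0 0 0; 0 0 0 0 0 0 0; 0 0 0 0 0 0 0")

```text
time_s: 14.8
eef_pos: [0.6515, -0.0817, 0.1118]
eef_rot: [-0.0, 0.454, 0.891, 0.0]
wrist_force: [-2.8, 3.2, 6.6]
opening: 0.403
```

```bash
python3 - <<'E'
from h import *
s=st(); c=snap('wrist','w9.png')
E
```

```text
t 14.8 pos [ 0.6515 -0.0817  0.1118] ang 2.1997 z [ 0.     0.001 -1.   ] F [-2.8  3.2  6.6] M [ 0.37  0.57 -0.01] op 0.403 q [-0.31  0.57  1.5   0.    1.07 -2.51]
```

View pics/w9.png

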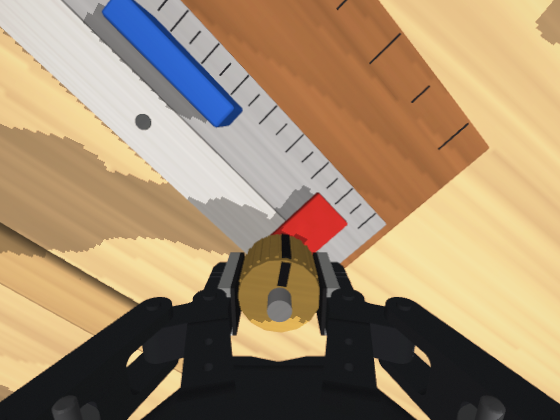

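Emit:
move_arm(rows="0 0 0.01 0 0 8 0; 0 0 0.01 0 0 8 0; 0 0 0.01 0 0 8 0; 0 0 0.01 0 0 8 0; 0 0 0.01 0 0 8 0; 0 0 0.01 0 0 8 0; 0 0 0.01 0 0 8 0; 0 0 0.01 0 0 8 0; 0 0 0.01 0 0 8 0; 0 0 0.01 0 0 8 0; 0 0 0.01 0 0 8 0; 0 0 0.01 0 0 8 0; 0 0 0.01 0 0 8 0; 0 0 0.01 0 0 8 0; 0 0 0.01 0 0 8 0; 0 0 0.01 0 0 8 0; 0 0 0.01 0 0 8 0; 0 0 0 0 0 0 0")

```text
time_s: 16.65
eef_pos: [0.6507, -0.0826, 0.1096]
eef_rot: [0.0, 0.996, -0.089, -0.001]
wrist_force: [-6.7, -0.9, 5.6]
opening: 0.401
```

```bash
python3 - <<'E'
from h import *
s=st(); c=snap('wrist','w10.png')
E
```

```text
t 16.65 pos [ 0.6507 -0.0826  0.1096] ang -0.1781 z [-0.002 -0.001 -1.   ] F [-6.7 -0.9  5.6] M [-0.21  1.13 -0.07] op 0.401 q [-0.31  0.57  1.51 -0.    1.06 -0.13]
```

View pics/w10.png

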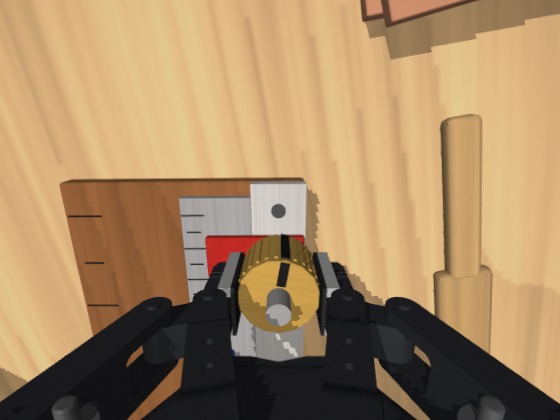

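The mark hasn't moved relative to the fingers, so the nut turned the full 2.38 rad with no slip (Mz −0.07). I'll carry on in smaller chunks and watch the torque.

Emit:
move_arm(rows="0 0 0.01 0 0 5 0; 0 0 0.01 0 0 5 0; 0 0 0.01 0 0 5 0; 0 0 0.01 0 0 5 0; 0 0 0 0 0 0 0")

```text
time_s: 17.2
eef_pos: [0.6505, -0.0825, 0.1092]
eef_rot: [0.0, 0.966, -0.26, -0.001]
wrist_force: [-5.9, -1.3, 6.6]
opening: 0.406
```

```bash
python3 -c "
from h import *
st()"
```

```text
t 17.2 pos [ 0.6505 -0.0825  0.1092] ang -0.5256 z [-0.003 -0.    -1.   ] F [-5.9 -1.3  6.6] M [-0.02  1.31 -0.1 ] op 0.406 q [-0.31  0.57  1.51 -0.    1.06  0.22]
```

Emit:
move_arm(rows="0 0 0.01 0 0 5 0; 0 0 0.01 0 0 5 0; 0 0 0.01 0 0 5 0; 0 0 0 0 0 0 0")

```text
time_s: 17.6
eef_pos: [0.6504, -0.0823, 0.109]
eef_rot: [0.001, 0.923, -0.384, -0.001]
wrist_force: [-7.7, 0.6, 8.0]
opening: 0.4
```

```bash
python3 -c "
from h import *
st()"
```

```text
t 17.6 pos [ 0.6504 -0.0823  0.109 ] ang -0.7874 z [-0.003 -0.    -1.   ] F [-7.7  0.6  8. ] M [ 0.08  1.33 -0.03] op 0.4 q [-0.31  0.58  1.51 -0.    1.06  0.48]
```

Emit:
move_arm(rows="0 0 0.01 0 0 5 0; 0 0 0.01 0 0 5 0; 0 0 0.01 0 0 5 0; 0 0 0 0 0 0 0")

```text
time_s: 18.0
eef_pos: [0.6503, -0.0822, 0.1087]
eef_rot: [0.001, 0.866, -0.501, -0.001]
wrist_force: [-7.9, 0.4, 8.8]
opening: 0.408
```

```bash
python3 -c "
from h import *
st()"
```

```text
t 18.0 pos [ 0.6503 -0.0822  0.1087] ang -1.0492 z [-0.003  0.    -1.   ] F [-7.9  0.4  8.8] M [ 0.2   1.38 -0.1 ] op 0.408 q [-0.31  0.58  1.51 -0.    1.06  0.74]
```

Emit:
move_arm(rows="0 0 0.01 0 0 5 0; 0 0 0.01 0 0 5 0; 0 0 0.01 0 0 5 0; 0 0 0 0 0 0 0")

```text
time_s: 18.4
eef_pos: [0.6503, -0.082, 0.1084]
eef_rot: [0.001, 0.793, -0.61, -0.001]
wrist_force: [-8.6, 1.1, 8.4]
opening: 0.404
```

```bash
python3 -c "
from h import *
st();snap('wrist','w11.png')"
```

```text
t 18.4 pos [ 0.6503 -0.082   0.1084] ang -1.3109 z [-0.003  0.001 -1.   ] F [-8.6  1.1  8.4] M [ 0.29  1.4  -0.03] op 0.404 q [-0.31  0.58  1.51 -0.    1.06  1.01]
```

View pics/w11.png

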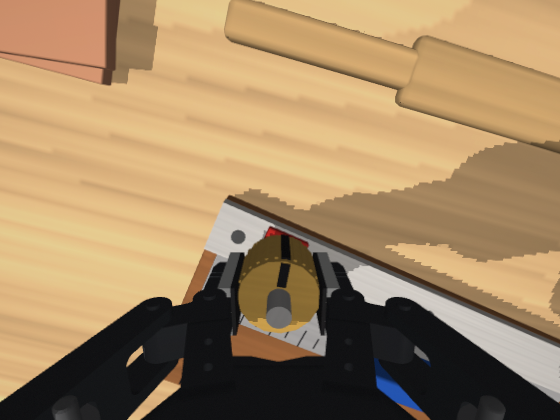

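No stop yet (3.51 rad, mark still aligned with the fingers). Continuing.

Emit:
move_arm(rows="0 0 0.01 0 0 5 0; 0 0 0.01 0 0 5 0; 0 0 0.01 0 0 5 0; 0 0 0 0 0 0 0")

```text
time_s: 18.85
eef_pos: [0.6504, -0.0818, 0.1082]
eef_rot: [-0.001, -0.706, 0.708, 0.001]
wrist_force: [-7.9, 1.6, 8.4]
opening: 0.404
```

```bash
python3 -c "
from h import *
st()"
```

```text
t 18.85 pos [ 0.6504 -0.0818  0.1082] ang -1.5727 z [-0.003  0.001 -1.   ] F [-7.9  1.6  8.4] M [ 0.4   1.38 -0.09] op 0.404 q [-0.31  0.58  1.51 -0.    1.06  1.27]
```

Emit:
move_arm(rows="0 0 0.01 0 0 5 0; 0 0 0.01 0 0 5 0; 0 0 0.01 0 0 5 0; 0 0 0 0 0 0 0")

```text
time_s: 19.25
eef_pos: [0.6533, -0.0826, 0.1082]
eef_rot: [0.002, -0.609, 0.793, -0.002]
wrist_force: [5.5, -0.8, -0.3]
opening: 0.408
```

```bash
python3 -c "
from h import *
st()"
```

```text
t 19.25 pos [ 0.6533 -0.0826  0.1082] ang -1.8329 z [ 0.005 -0.002 -1.   ] F [ 5.5 -0.8 -0.3] M [-0.2  -0.95  0.55] op 0.408 q [-0.31  0.58  1.5  -0.    1.05  1.53]
```

```bash
python3 -c "
from h import *
st();c=ctrl.camera('wrist');cv2.imwrite('pics/w12.png',c['color'])
b=cv2.imread('pics/w11.png')
crop(np.hstack([b[220:350,220:340],c['color'][220:350,220:340]]),0,0,240,130,3,'w12c.png')"
```

```text
t 19.25 pos [ 0.6533 -0.0826  0.1082] ang -1.8329 z [ 0.005 -0.002 -1.   ] F [ 5.5 -0.8 -0.3] M [-0.2  -0.95  0.55] op 0.408 q [-0.31  0.58  1.5  -0.    1.05  1.53]
```

View pics/w12c.png

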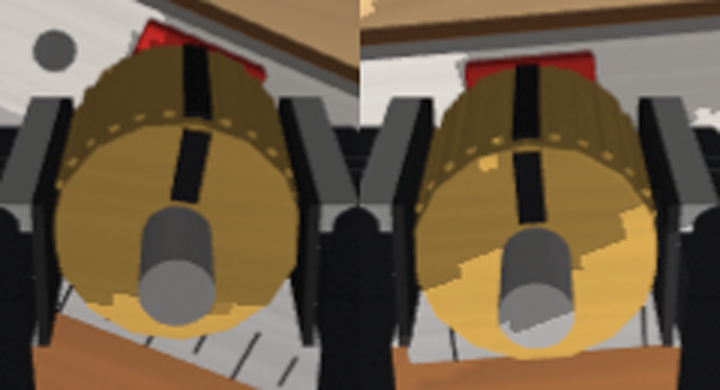

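The fingers have slipped about 16° on the nut. Its mark now points along board +x, z has stopped falling, and Mz is 0.55, so the nut has bottomed out. I'll hold briefly, then open to recentre.

Emit:
move_arm(rows="0 0 0 0 0 0 0; 0 0 0 0 0 0 0; 0 0 0 0 0 0 0; 0 0 0 0 0 0 0.6; 0 0 0 0 0 0 0.8; 0 0 0 0 0 0 0.8; 0 0 0 0 0 0 0.8")

```text
time_s: 20.0
eef_pos: [0.6512, -0.0822, 0.1068]
eef_rot: [-0.0, -0.609, 0.793, 0.0]
wrist_force: [-0.3, -0.8, -0.0]
opening: 0.799
```

```bash
python3 -c "
from h import *
st();c=ctrl.camera('wrist');crop(c['color'],180,180,380,360,3,'w13.png')
b=ctrl.camera('side'); crop(b['color'],270,170,350,280,5,'s13.png')"
```

```text
t 20.0 pos [ 0.6512 -0.0822  0.1068] ang -1.8323 z [-0.001  0.    -1.   ] F [-0.3 -0.8 -0. ] M [-0.03  0.03  0.  ] op 0.799 q [-0.31  0.58  1.51  0.    1.06  1.53]
```

View pics/w13.png

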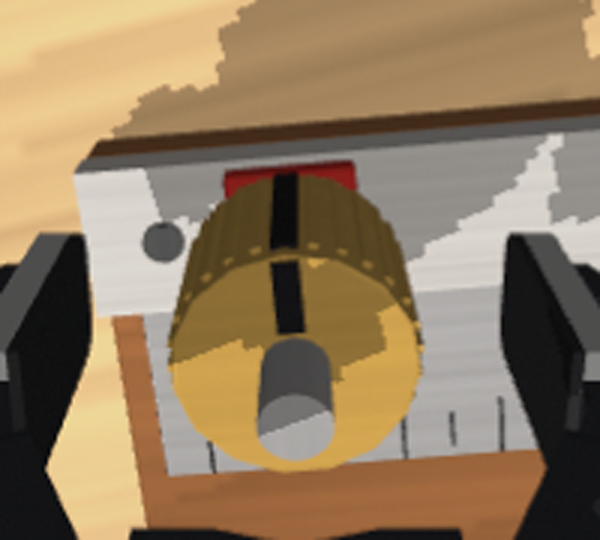

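View pics/s13.png

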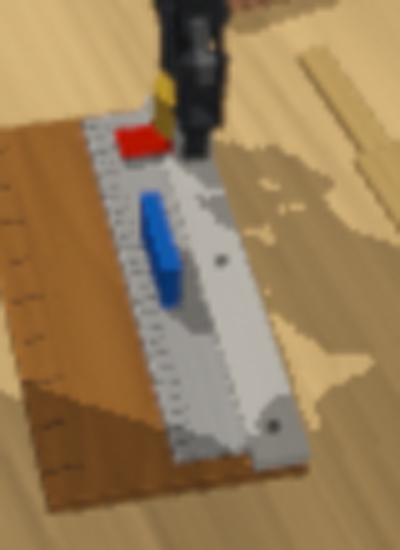

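```bash
cat >> h.py <<'E'
def mark(c,o,i,z):
    p=back(c,[o,i],z); d=p[0]-p[1]; a=np.arctan2(d[1],d[0])+.1716
    print('mark rel board x',round(float((a+np.pi)%(2*np.pi)-np.pi),3),p.round(4))
E
python3 -c "
from h import *
c=ctrl.camera('wrist')
f=lambda x,y:((x+.5)/3-.5+180,(y+.5)/3-.5+180)
mark(c,f(285,262),f(291,333),.065)
print(back(c,[f(296,365)],.065))"
```

```text
mark rel board x -0.016 [[ 0.6694 -0.0843  0.065 ]
 [ 0.6585 -0.0822  0.065 ]]
[[ 0.65340178 -0.08157945  0.065     ]]
```

The mark is within 0.02 rad of board +x, which confirms the nut is bottomed. Regripping centred and backing off 90°.

Emit:
move_arm(rows="0 0 -0.1 0 0 0 0.8; 0 0 -0.1 0 0 0 0.6; 0 0 0 0 0 0 0; 0 0 0 0 0 0 0; 0 0 0 0 0 0 0; 0 0 0 0 0 0 0; 0 0 0 0 0 0 0")

```text
time_s: 20.85
eef_pos: [0.6516, -0.0822, 0.1093]
eef_rot: [0.0, -0.609, 0.793, -0.0]
wrist_force: [-0.4, 0.7, 5.2]
opening: 0.404
```

Emit:
move_arm(rows="0 0 -0.01 0 0 -5 0; 0 0 -0.01 0 0 -5 0; 0 0 -0.01 0 0 -5 0; 0 0 -0.01 0 0 -5 0; 0 0 -0.01 0 0 -5 0; 0 0 -0.01 0 0 -5 0; 0 0 -0.01 0 0 -5 0; 0 0 -0.01 0 0 -5 0; 0 0 -0.01 0 0 -5 0; 0 0 -0.01 0 0 -5 0; 0 0 -0.01 0 0 -5 0; 0 0 -0.01 0 0 -5 0; 0 0 -0.01 0 0 -5 0; 0 0 -0.01 0 0 -5 0; 0 0 -0.01 0 0 -5 0; 0 0 -0.01 0 0 -5 0; 0 0 0 0 0 -5 0; 0 0 0 0 0 -5 0; 0 0 0 0 0 0 0; 0 0 0 0 0 0 0")

```text
time_s: 22.85
eef_pos: [0.6511, -0.0813, 0.1108]
eef_rot: [-0.001, 0.992, -0.13, -0.001]
wrist_force: [-3.3, 4.3, 6.8]
opening: 0.403
```

```bash
python3 -c "
from h import *
st();c=ctrl.camera('wrist');crop(c['color'],180,180,380,360,3,'w14.png')
b=ctrl.camera('side'); crop(b['color'],270,170,350,280,5,'s14.png')
a=ctrl.camera('scene'); crop(a['color'],190,195,330,275,5,'a14.png')"
```

```text
t 22.85 pos [ 0.6511 -0.0813  0.1108] ang -0.2609 z [-0.001  0.001 -1.   ] F [-3.3  4.3  6.8] M [0.68 0.57 0.03] op 0.403 q [-0.31  0.57  1.5   0.    1.07 -0.04]
```

View pics/w14.png

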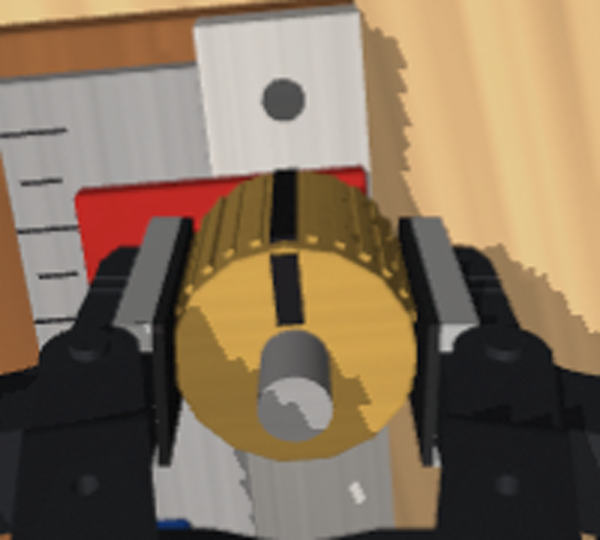

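View pics/s14.png

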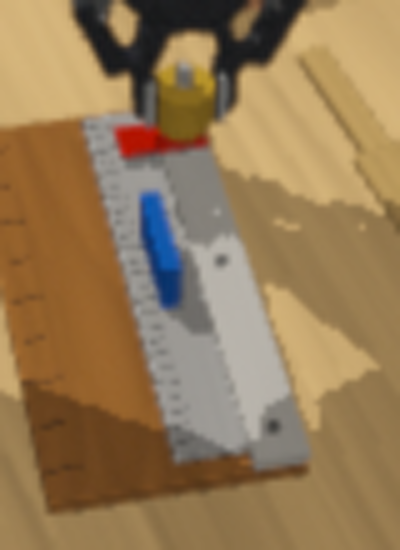

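View pics/a14.png

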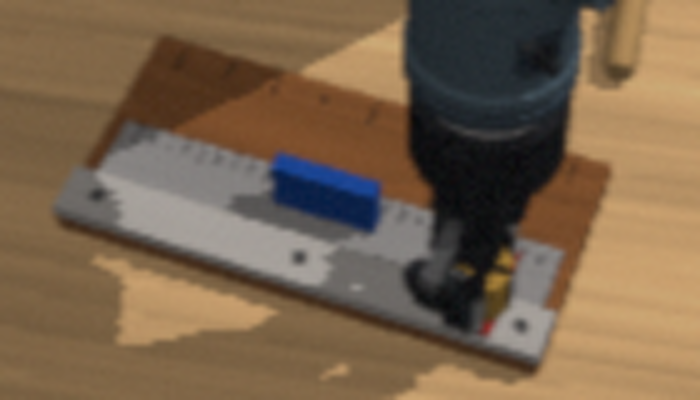

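The nut followed the fingers: the mark is unmoved in the jaws, the tool turned 1.571 rad, and it rose 1.5 mm. The blade is still flush in both views and the grip is holding, so I'm handing in.

```bash
python3 -c "
from h import *
c=ctrl.camera('wrist')
f=lambda x,y:((x+.5)/3-.5+180,(y+.5)/3-.5+180)
mark(c,f(286,255),f(291,325),.0665)
st(); print(ctrl.hand_in())"
```

```text
mark rel board x 1.544 [[ 0.6561 -0.0649  0.0665]
 [ 0.6539 -0.0757  0.0665]]
t 23.05 pos [ 0.6511 -0.0813  0.1108] ang -0.261 z [-0.001  0.001 -1.   ] F [-4.3  3.4  6.9] M [0.73 0.65 0.05] op 0.403 q [-0.31  0.57  1.5   0.    1.07 -0.04]
the job is handed in; nothing more can be done
None
```

I laid the straightedge on the bed, slid it under the keeper and pushed it flush and centred on the fence. I then screwed the nut down to its stop, re-gripped it and backed it off a quarter turn, and handed the job in at 23 s still holding it.

- **Straightedge:** no gap to the fence in the side and scene pictures just before hand-in. Before release, the tool stopped against the fence within about 0.5 mm of where the fitted board position put flush and centred.
- **Nut at the bottom:** the fingers slipped about 16° on the nut when it hit the stop. There the torque rose to 0.55 N m, it stopped sinking, and its mark pointed within 0.02 rad of board +x.
- **Back-off:** the tool turned 1.571 rad and rose 1.5 mm. The mark measured 1.544 rad, inside the allowed 1.27 to 1.87.
- **Grip at the end:** the jaws were closed on the nut at opening 0.403. The finger force on the nut was not measured directly, and about 8 N of side and upward force remained at the wrist.
- **Other things on the bench:** I never saw the gripper or the blade touch any of them, but I did not re-measure their positions at the end.

No check failed, apart from that slip at the stop.

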